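# Slide the order plate home in the cinema tray's reader dock

## Task

The thin metal order plate lies parked in the low three-sided rest on the seat's swivel tray, too thin to pick up. Set the fingers down slowly, press on its top with moderate force, no harder than about 20 N, draw it out of the rest and slide it, always flat on the tray, into the reader dock, and on until it has pushed the dock's stiff slide fully back to its stop. Then let go, leaving the plate lying home in the dock and everything else on the tray where it was.

Things in the scene. Friction and masses are not known exactly. Their poses are not given: they have to be found in the camera images.
- tray: Dark wood swivel tray, 340 mm deep and 22 mm thick, about 5 cm above the ledge at a height that differs from time to time. Fixed. It sags towards its round free end, so its surface is not level but slopes by a degree or two. Origin on its top surface; its z is square to the surface, its y runs along its length (towards the cup holder).
- rest: Parking rest fixed on the tray: three steel rails 10 mm wide and 8 mm high, a back rail and two side rails 88 mm apart inside, with no floor (the plate lies on the tray). Origin on the tray surface at the centre of the parked plate; +x points out of its open side. The back rail's inner face is at x = -64 mm, the side rails end at x = +36 mm.
- plate: Bare aluminium plate 120 x 80 x 3 mm, 80 g, with two dark discs on top (no relief), same both ways round. Origin at the centre of its underside; x along the 120 mm, top face 3 mm above the origin. It slides easily on the tray (friction about 0.13); fingertips grip it better, and the harder they press the more it can push. About 12 N drags it and 20 N seats it (below about 16 N tips slip instead); over 30 N is too hard.
- dock: Reader dock fixed on the tray, no floor. Origin on the tray surface at the middle of its mouth; +x is the way in. Two steel side guides, 10 mm high, inner faces 84 mm apart, run from x = 0 to 130 mm; flared lead-ins before them widen to about 110 mm at x = -30 mm. A black housing 112 mm wide, 24 mm high closes the back, x = 128 to 156 mm.
- dock_home (a point): Where the centre of the plate's underside must end: on the dock's axis, on the tray surface, 52 mm inside the mouth (the home plate still stands out 8 mm in front of the mouth). From 20 to 130 mm inside the mouth, lips jut in over the plate's edges, 6 mm above the tray, leaving a channel 72 mm wide, open from above, in which the plate can be pressed.
- slide (a joint): The dock's slide: an aluminium bar 64 mm wide and 10 mm high across the inside of the dock. It moves along the dock's +x, 0 (out, its face 100 mm inside the mouth) to 0.012 m (fully home, face 112 mm inside the mouth, against a hard stop). It needs about 3.2 N to move, and stays where it is left. Starts at 0 to 0.003. To be pushed by the plate's leading edge.
- cup: Plain white cup, 76 mm across, 110 mm high, in the tray's cup holder. Bystander. Origin under its centre.
- pot: Small white dip pot, 54 mm across, 34 mm high, at the tray's far edge. Bystander.
- tin: Small steel mint tin, 44 mm across, 17 mm high, at the tray's far edge. Bystander.
- glasses: Folded black glasses, 120 mm long, 34 mm high, at the tray's near edge. Bystander.
There are look-alikes about, which are no part of the job. Several things have the shape of the plate; the one meant has the colours described above.

How it is judged:
On the way, in this order (a step that is already met when the one before it is completed fails the run):
1. the plate is out of the rest (centre more than 80 mm along the rest's open way), flat on the tray (x of plate in the frame of rest above 0.08 m and z of plate in the frame of tray below 0.004 m), for 0.05 s.
2. the plate is in the dock's mouth, square to it and between its guides (x of plate in the frame of dock above -0.035 m and y of plate in the frame of dock between -0.006 and 0.006 m and angle between the x axis of plate and the x axis of dock, either way round below 0.1 rad), for 0.05 s.
At the end, for the whole second after the job is handed in: The plate lies flat and still on the tray in the dock, its centre within 4 mm of dock_home and square to the dock within 0.05 rad, and the dock's slide is pushed home (at least 10.5 of its 12 mm) (value of joint slide above 0.0105 m and horizontal distance between plate and dock_home below 0.004 m and angle between the x axis of plate and the x axis of dock, either way round below 0.05 rad and z of plate in the frame of tray below 0.003 m and angle between the z axis of plate and the z axis of tray, either way round below 0.03 rad and linear speed of plate below 0.01 m/s); the robot touches nothing.
It fails at once if the plate is pressed with more than 30 N (contact force between the fingers and plate above 30 N).
It fails at once if the plate is lifted off the tray or tipped (z of plate in the frame of tray above 0.015 m or angle between plate's own z axis and vertical above 0.25 rad).
It fails at once if the dock or rest is struck or pressed by the robot with more than 30 N (contact force between any of the arm, the fingers and dock above 30 N or contact force between the fingers and rest above 30 N).
It fails at once if a bystander is moved more than 25 mm (distance of any of cup, pot, tin, glasses from where it was at the start of the episode above 0.025 m).
It also fails if it takes over 72 s, if anything falls off the work surface, if the arm or the gripper's body presses on something with over 40 N, if the wrist force passes 120 N, or if a joint passes its speed limit or range.

## Robot

A 6-joint arm with a two-finger parallel gripper is mounted at the origin on the work surface. World frame = base frame: x ahead of the robot, y to its left, z up, the work surface at z = 0. Lengths are in m, angles in rad, forces in N, time in s.
With the tool pointing down it reaches from about 0.275 to 1 m from the base axis. Payload 8.4 kg.
Tool frame: the origin (TCP) lies on the centre line of the jaws, within the pads' length; the fingertips stand 17 mm ahead of it and the grasp point (between the pads) lies 2 mm behind it (bot.tcp_to_tips is the z of the fingertips in the tool frame, in m); z points along the fingers, y is the line along which they close (so a half turn about z gives the same grasp; the last joint's range is limited). The gripper opens to 85 mm and grips with 20 to 120 N. Pads are 22 mm wide; open, the fingers measure 114 mm over their backs; the gripper's body (76 mm by 85 mm) begins 54 mm behind the grasp point. The pads swing forward as they close: fully open they stand 13 mm farther back than shut.
Start: joints at [1.218, 0.353, 1.633, -0, 1.155, -0.002], TCP at [0.215, 0.587, 0.213] pointing down, gripper open.
Joint ranges: [-2.63, 2.63], [-0.92, 2.1], [0.06, 2.66], [-1.3, 4.44], [0, 2.69], [-3.02, 3.02]. Speed limits (rad/s): [2.22, 2.22, 2.79, 3.14, 3.14, 3.14].

## Interface

Orientations are given as a unit quaternion [x, y, z, w].
In Python, from workcell import bot, hand, kinematics, get_obs, vision, hand_in gives the robot as it stands. The module is installed in compiled form; this text tells all that it offers. Calls block until the motion is done:
- bot.reach(position, orientation): joint-space move of the TCP to a pose.
- bot.servo_line(position, ori=None, velocity=0.15): straight line of the TCP; ori=None keeps the orientation; velocity is the mean speed in m/s.
- bot.goto_joints(angles): joint-space move.
- hand.move_gripper(opening, strength=None): finger opening in m; strength is the grip in N (None keeps the last); returns when the fingers have stopped.
- bot.dwell(seconds).
- kinematics.solve_ik(position, orientation): joint angles nearest the present ones, or None.
- get_obs(): the state.
- vision.read_camera(name): name is "side" or "top" or "wrist"; returns a dict with "frame" (400x640x3 uint8, red, green, blue), "intrinsics" (3x3 intrinsics, pixels), "dist" ([k1, k2, p1, p2, k3] as OpenCV has them; the pictures are not rectified), "view" (4x4, takes a point from world to camera coordinates). Camera axes: x right, y down, z forward; pixel columns grow to the right and rows downward; lengths in m; the calibration is good to about 2 mm. A picture is of the moment at which its call begins. There is no depth.
A pose or a line that the arm cannot do raises bot.IKError and nothing moves.
- hand_in(): hands the job in; it is judged then, once.
The state is a dict: "time_s": time; "joint_pos": joint angles; "joint_vel": joint speeds; "joint_efforts": joint torques, N m; "position": TCP position; "orientation": TCP orientation; "wrist_force": force on the tool from outside, world axes, zero at the start; "ft_torque": the same for the moment, N m; "gripper_width": finger opening in m; "grip_force": force on a finger pad.
Only numpy, scipy, OpenCV 4.12 (cv2) and the standard library are available. Lean on these libraries where they do the work, as an engineer would, in place of code of your own. Each camera call takes 0.05 s, during which the arm holds its last target. There are 200 camera calls.

## Working session

There is one attempt and no reset: what is moved stays moved. The work goes in short steps, each a Python script; the robot and the scene stay as the last script left them, time stands still between calls to the robot, and variables do not carry over. Pictures are saved under pics/ and viewed, at most 10 in all, crops included, and the job is handed in when it is done.

```bash
mkdir -p pics; python3 - <<'E'
from workcell import vision,get_obs,bot
import cv2,pickle
d={}
for n in("top","side","wrist"):
    c=vision.read_camera(n);d[n]=c
    cv2.imwrite(f"pics/{n}0.png",c["frame"][:,:,::-1])
pickle.dump(d,open("c0.pkl","wb"))
o=get_obs();print(o,bot.tcp_to_tips)
for n in d:print(n,d[n]["intrinsics"],d[n]["dist"],d[n]["view"])
E
```

```text
{'time_s': 0.15, 'joint_pos': array([ 1.21760747e+00,  3.53504490e-01,  1.63395845e+00,  1.12111600e-06,
        1.15521657e+00, -2.40693376e-03]), 'joint_vel': array([ 0.00123482, -0.00093572, -0.00317824, -0.00116192,  0.00065917,
       -0.0021003 ]), 'joint_efforts': array([-9.24908854e-04, -6.05633497e+01, -3.42337811e+01, -1.72311561e-04,
        6.00194777e-03,  5.28961698e-05]), 'position': array([0.21463988, 0.58657539, 0.21292659]), 'orientation': array([ 1.74493312e-01,  9.84658209e-01, -5.34772028e-04, -9.66170149e-05]), 'wrist_force': array([-0.19982215, -0.93736138, -0.17597417]), 'ft_torque': array([ 0.04869623, -0.00460361,  0.0185326 ]), 'grip_force': 0.0, 'gripper_width': 0.08522780838236073} 0.017
top [[394.52326492   0.         323.10938563]
 [  0.         394.52326492 202.09126114]
 [  0.           0.           1.        ]] [-0.07245423  0.          0.          0.          0.        ] [[ 0.02629148 -0.9993463   0.02481402 -0.10996436]
 [-0.9955214  -0.02842956 -0.09016047  0.49483874]
 [ 0.09080698 -0.02233244 -0.99561808  1.33585625]
 [ 0.          0.          0.          1.        ]]
side [[438.99718817   0.         316.70669594]
 [  0.         438.99718817 194.16671252]
 [  0.           0.           1.        ]] [-0.00673425  0.          0.          0.          0.        ] [[ 0.80050264 -0.59924347  0.01013878 -0.44449308]
 [-0.39779777 -0.54390146 -0.7388695   0.20361599]
 [ 0.44827722  0.5874338  -0.67377226  1.411137  ]
 [ 0.          0.          0.          1.        ]]
wrist [[338.2947304    0.         318.2758183 ]
 [  0.         338.2947304  197.97489419]
 [  0.           0.           1.        ]] [-0.02853472  0.          0.          0.          0.        ] [[ 0.34379573  0.93904374 -0.00116059 -0.62509251]
 [ 0.89937995 -0.32891841  0.28797288 -0.0364078 ]
 [ 0.27003739 -0.10004766 -0.95763786  0.37847553]
 [ 0.          0.          0.          1.        ]]
```

View pics/top0.png

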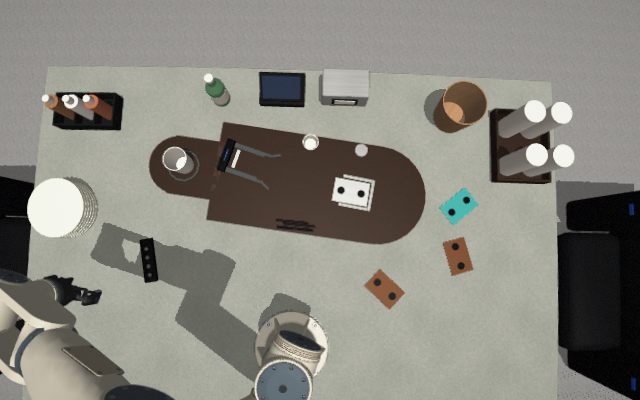

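View pics/side0.png

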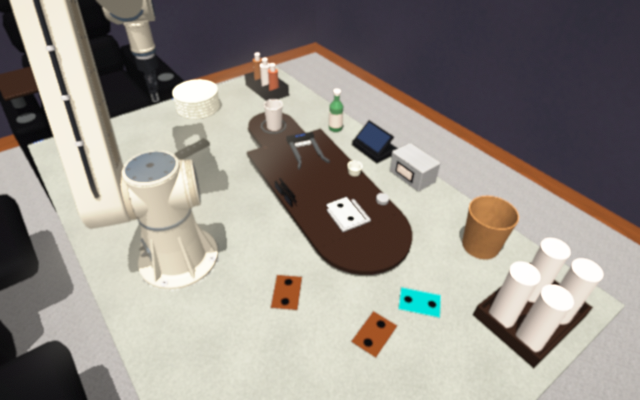

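The top view shows the rest and plate at about (353,192) and the dock at about (245,165), mouth facing right. I'll enlarge both regions.

```bash
python3 - <<'E'
import pickle,cv2,numpy as np
d=pickle.load(open("c0.pkl","rb"))
t=d["top"]["frame"][:,:,::-1];s=d["side"]["frame"][:,:,::-1]
a=cv2.resize(t[115:235,205:405],None,fx=4,fy=4,interpolation=cv2.INTER_CUBIC)[:, :]
a=cv2.resize(t[120:220,205:385],(792,440),interpolation=cv2.INTER_CUBIC)
cv2.imwrite("pics/t1.png",a)
b=cv2.resize(s[125:245,270:430],(800,600),interpolation=cv2.INTER_CUBIC)
cv2.imwrite("pics/s1.png",b)
E
```

```text
(no output)
```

View pics/t1.png

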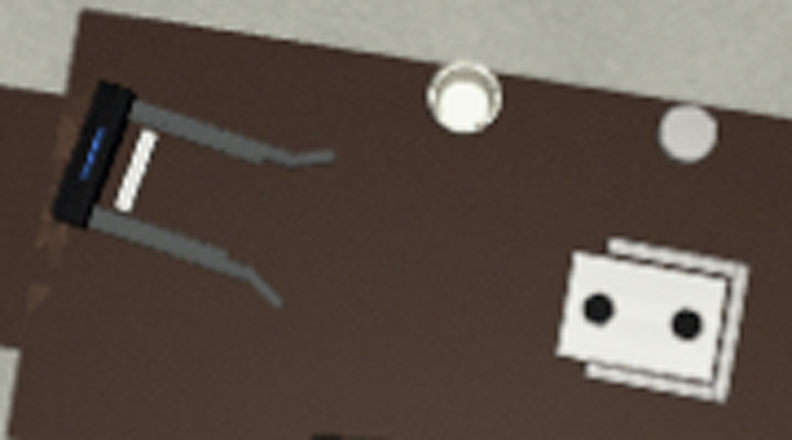

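View pics/s1.png

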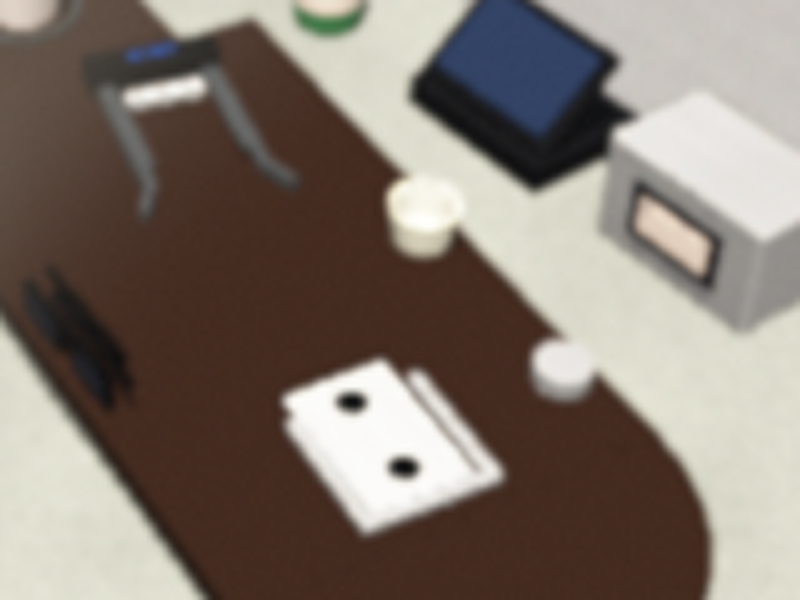

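Top crop: plate discs at (598,308) and (687,324), slide bar at (137,171), guides flaring at about (265,158) and (225,258). Side crop: discs at (352,402) and (404,467), bar at (165,92). Next I triangulate, then take wrist views.

```bash
cat >h.py <<'E'
import numpy as np,cv2,pickle
from scipy.spatial.transform import Rotation as R
def ray(c,px):
    u=cv2.undistortPoints(np.array([[px]],float),c["intrinsics"],c["dist"])[0,0]
    V=c["view"];d=V[:3,:3].T@np.r_[u,1];o=-V[:3,:3].T@V[:3,3];return o,d/np.linalg.norm(d)
def tri(rs):
    A=sum(np.eye(3)-np.outer(d,d) for o,d in rs);b=sum((np.eye(3)-np.outer(d,d))@o for o,d in rs)
    return np.linalg.solve(A,b)
def plane(c,px,p0,n):
    o,d=ray(c,px);return o+d*((p0-o)@n)/(d@n)
def proj(c,P):
    P=np.atleast_2d(P).astype(float);V=c["view"]
    return cv2.projectPoints(P,cv2.Rodrigues(V[:3,:3])[0],V[:3,3],c["intrinsics"],c["dist"])[0][:,0]
E
python3 - <<'E'
from h import *
d=pickle.load(open("c0.pkl","rb"));T,S,W=d["top"],d["side"],d["wrist"]
t=lambda x,y:(205+x/4.4-.4,120+y/4.4-.4)
s=lambda x,y:(270+x/5-.4,125+y/5-.4)
for n,a,b in[("d1",(598,308),(352,402)),("d2",(687,324),(404,467)),("bar",(137,171),(165,92)),("tin",(688,132),(563,358)),
 ("barL",(125,212),(127,101)),("barR",(150,130),(204,85)),("fl1",(280,304),(147,215)),("fl2",(332,155),(293,183))]:
    rs=[ray(T,t(*a)),ray(S,s(*b))];p=tri(rs);print(n,p.round(4),"err",[np.linalg.norm(np.cross(p-o,v)).round(4) for o,v in rs])
o=-W["view"][:3,:3].T@W["view"][:3,3]
Rt=R.from_quat([.174493312,.984658209,-5.3477e-4,-9.66e-5]).as_matrix()
print("cam in tool",Rt.T@(o-[.21464,.586575,.212927]),"\n",Rt.T@W["view"][:3,:3].T)
E
```

```text
d1 [ 0.5402 -0.1541  0.047 ] err [np.float64(0.0004), np.float64(0.0004)]
d2 [ 0.5298 -0.2234  0.0455] err [np.float64(0.0002), np.float64(0.0002)]
bar [0.634  0.2027 0.0644] err [np.float64(0.0009), np.float64(0.0009)]
tin [ 0.6773 -0.2197  0.0629] err [np.float64(0.0003), np.float64(0.0003)]
barL [0.6019 0.2102 0.0647] err [np.float64(0.0009), np.float64(0.0009)]
barR [0.6669 0.1946 0.062 ] err [np.float64(0.001), np.float64(0.001)]
fl1 [0.5358 0.0894 0.0576] err [np.float64(0.0014), np.float64(0.0014)]
fl2 [0.6514 0.0549 0.057 ] err [np.float64(0.0002), np.float64(0.0002)]
cam in tool [ 0.07402004  0.00075235 -0.15927512] 
 [[-1.73917377e-04 -9.57637510e-01 -2.87976336e-01]
 [ 9.99999982e-01 -1.45312632e-04 -1.20706260e-04]
 [ 7.37462430e-05 -2.87976352e-01  9.57637518e-01]]
```

```bash
cat >>h.py <<'E'
u=np.array([.147,.989,0]);sl=.025
n=np.r_[-sl*u[:2],1];n/=np.linalg.norm(n)
p0=np.array([.535,-.189,.0432])   # tray point under plate
def tz(x,y): return p0[2]-(n[0]*(x-p0[0])+n[1]*(y-p0[1]))/n[2]
def quat(a):  # tool z=-n, tool y along heading a (angle of +y direction from world x)
    y=np.array([np.cos(a),np.sin(a),0]);y-=n*(y@n);y/=np.linalg.norm(y);z=-n;x=np.cross(y,z)
    return R.from_matrix(np.c_[x,y,z]).as_quat()
E
python3 - <<'E'
from h import *
from workcell import bot,hand,vision,get_obs
q=quat(np.pi/2-.23)
hand.move_gripper(.035,20)
v={}
for k,(x,y) in dict(dock=(.69,.13),plate=(.62,-.16)).items():
    bot.reach([x,y,tz(x,y)+.14],q);bot.dwell(.3)
    c=vision.read_camera("wrist");v[k]=c
    cv2.imwrite(f"pics/w_{k}.png",c["frame"][:,:,::-1])
    print(k,get_obs()["position"],get_obs()["time_s"],get_obs()["wrist_force"])
pickle.dump(v,open("c1.pkl","wb"))
E
```

```text
dock [0.68991622 0.13031955 0.19169245] 3.3917 [ 0.25005684 -0.51535002 -0.08272342]
plate [ 0.6202354  -0.15928107  0.18415559] 4.8833 [ 0.31441616 -0.04846885  1.03077242]
```

View pics/w_dock.png

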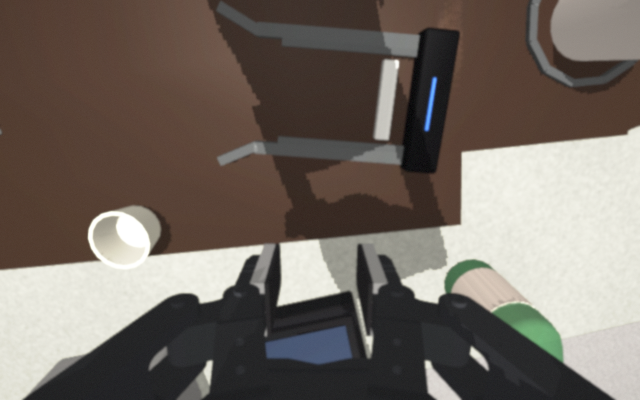

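View pics/w_plate.png

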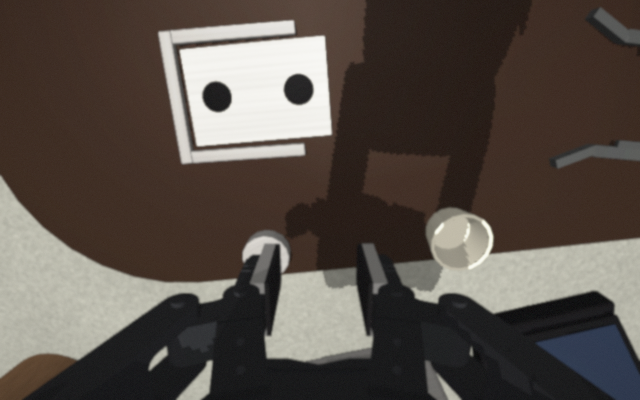

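Wrist views. In the dock view the housing corners are at (428,30), (459,31), (434,172) and (403,171), the guides bend at (258,35) and (255,143), and the bar's face runs from (385,60) to (375,138). In the plate view the corners are at (180,49), (325,36), (331,134) and (194,146). I'll fit the models and overlay them.

```bash
cat >>h.py <<'E'
from scipy.optimize import least_squares
def frame(x,y,a,dz=0):
    X=np.array([np.cos(a),np.sin(a),0]);X-=n*(X@n);X/=np.linalg.norm(X)
    return np.c_[X,np.cross(n,X),n],np.array([x,y,tz(x,y)+dz])
def topts(f,P): return np.asarray(P,float)/1000@f[0].T+f[1]
def fit(c,P,px,g,w=1):
    r=lambda s:((proj(c,topts(frame(*s[:3],s[3]),P))-px)*np.c_[w]).ravel()
    r2=lambda s:np.r_[r(s),s[3]/.002]
    s=least_squares(r2,np.r_[g,0],loss="soft_l1",x_scale=[.01,.01,.1,.01]).x
    return s,(proj(c,topts(frame(*s[:3],s[3]),P))-px).round(1)
E
python3 - <<'E'
from h import *
v=pickle.load(open("c1.pkl","rb"))
s=2
PD=[(0,42,10),(0,-42,10),(20,36,10),(20,-36,10),(128,56,24),(156,56,24),(156,-56,24),(128,-56,24),(100+s,32,10),(100+s,-32,10)]
xd=[(258,35),(255,143),(283,46),(281,138),(428,30),(459,31),(434,172),(403,171),(385,60),(375,138)]
PP=[(-60,40,3),(60,40,3),(60,-40,3),(-60,-40,3)]
xp=[(180,49),(325,36),(331,134),(194,146)]
sd,rd=fit(v["dock"],PD,xd,[.6,.1,1.3]);sp,rp=fit(v["plate"],PP,xp,[.535,-.189,1.4])
print(sd,rd.tolist());print(sp,rp.tolist())
pickle.dump((sd,sp),open("fit.pkl","wb"))
k=4
def crop(im,x0,y0,w,h,c,fr,polys):
    a=cv2.resize(im[y0:y0+h,x0:x0+w,::-1],None,fx=k,fy=k,interpolation=cv2.INTER_CUBIC)
    for P in polys:
        q=(proj(c,topts(fr,P))-[x0,y0]+.5)*k-.5
        cv2.polylines(a,[q.round().astype(int)],False,(0,255,0),1)
    return a
D=crop(v["dock"]["frame"],0+212,0,200,150,v["dock"],frame(*sd[:3],sd[3]),
 [[(0,42,10),(130,42,10)],[(0,-42,10),(130,-42,10)],[(20,42,10),(20,36,10),(130,36,10)],[(20,-42,10),(20,-36,10),(130,-36,10)],[(100,32,10),(100,-32,10)],[(-30,55,10),(0,42,10)],[(-30,-55,10),(0,-42,10)]])
cv2.imwrite("pics/ovD.png",D)
P=crop(v["plate"]["frame"],150,15,200,150,v["plate"],frame(*sp[:3],sp[3]),[PP+PP[:1],[(-20,0,3),(20,0,3)]])
cv2.imwrite("pics/ovP.png",P)
E
```

```text
[ 0.60247675  0.1030682   1.26442673 -0.00498636] [[0.5, 1.2], [0.6, -1.7], [0.1, 0.2], [-2.0, -2.0], [-3.0, -2.5], [2.1, -0.1], [2.1, 2.1], [0.6, 0.6], [-1.4, -0.1], [-1.0, 0.7]]
[ 5.34582557e-01 -1.87525030e-01  1.41669967e+00 -1.31717998e-03] [[-1.5, -0.5], [-0.1, -0.2], [0.2, 1.4], [1.3, -0.1]]
```

View pics/ovD.png

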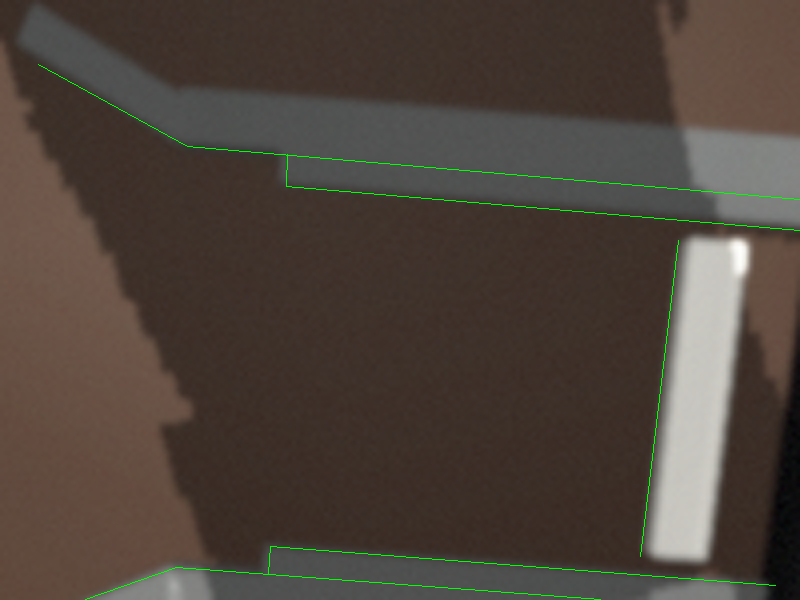

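The overlay matches the dock to about 1 px. Now descend slowly onto the plate's centre with force feedback.

```bash
sed -i 's/sl=.025/sl=.02/; s/.0432\])/.0422])/' h.py
cat >>h.py <<'E'
def fz(k=4):
    from workcell import bot,get_obs
    s=[]
    for _ in range(k): bot.dwell(.02);s.append(get_obs()["wrist_force"])
    return np.mean(s,0)
E
python3 - <<'E'
from h import *
from workcell import bot,get_obs
sd,sp=pickle.load(open("fit.pkl","rb"))
x,y,a=sp[:3];q=quat(a)
H=lambda h:np.array([x,y,tz(x,y)])+n*h
bot.reach(H(.06),q);bot.servo_line(H(.032),velocity=.05);bot.dwell(.3)
f0=fz(10);print("base",f0,get_obs()["position"]);np.save("f0.npy",f0)
h=.032
while h>.001:
    f=(fz(2)-f0)@n
    if f>2: print(round(h,4),f.round(2),get_obs()["position"].round(4))
    if f>11: break
    h-=.0006 if f<1.5 else .0003
    bot.servo_line(H(h),velocity=.012)
print(h,fz()-f0,get_obs()["ft_torque"],get_obs()["time_s"]); np.save("st.npy",[x,y,h])
E
```

```text
base [-0.0562285  -0.16615995 -0.19179772] [ 0.5345347  -0.18818392  0.07434393]
0.0008000000000000055 [-0.17068045  0.21665736  0.40388154] [ 0.00737269  0.03744602 -0.00501396] 21.4167
```

```bash
python3 - <<'E'
from h import *
from workcell import bot,get_obs,vision
x,y,h=np.load("st.npy");f0=np.load("f0.npy")
o=get_obs();print(o["position"],tz(x,y),o["gripper_width"],o["time_s"])
c=vision.read_camera("side");w=vision.read_camera("wrist")
s=cv2.resize(c["frame"][140:260,270:430,::-1],(600,450),interpolation=cv2.INTER_CUBIC)
w2=cv2.resize(w["frame"][:,160:480,::-1],None,fx=.625,fy=1.125)
cv2.imwrite("pics/chk.png",np.hstack([s,w2]))
E
```

```text
[ 0.53457936 -0.18753362  0.04301612] 0.04222794762216344 0.035182474204128886 21.4167
```

View pics/chk.png

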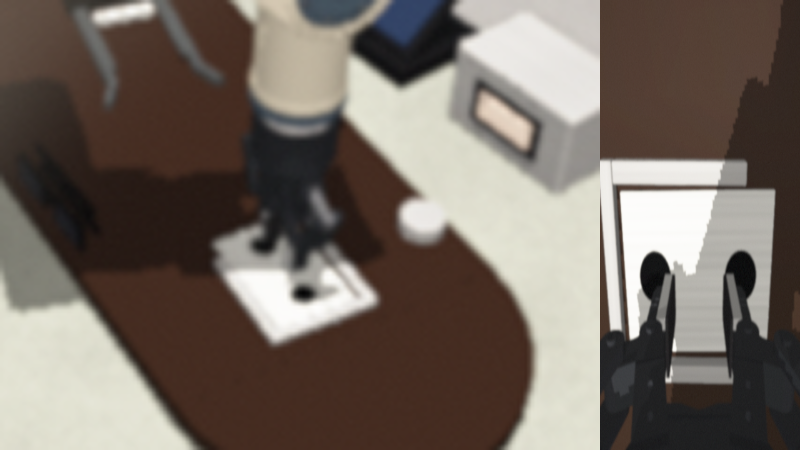

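The fingers are over the plate, near the discs and not yet touching. Continue down.

```bash
python3 - <<'E'
from h import *
from workcell import bot,get_obs
sd,sp=pickle.load(open("fit.pkl","rb"))
x,y,h=np.load("st.npy");f0=np.load("f0.npy")
H=lambda h:np.array([x,y,tz(x,y)])+n*h
while h>-.014:
    f=(get_obs()["wrist_force"]-f0)@n
    if f>1.5:
        f=(fz(3)-f0)@n;print(round(h,4),f.round(2),get_obs()["time_s"])
        if f>11: break
    h-=.0006 if f<1.5 else .0002
    bot.servo_line(H(h),velocity=.015)
print(h,fz()-f0,get_obs()); np.save("st.npy",[x,y,h])
E
```

```text
-0.014199999999999992 [0.18667618 0.52508246 0.14480899] {'time_s': 27.8333, 'joint_pos': array([-0.35200562,  0.50557998,  1.88949782,  0.02871555,  0.75078906,
       -1.78972363]), 'joint_vel': array([-9.50061717e-04, -9.00333426e-04, -9.89388319e-04,  9.39379141e-04,
        5.39258099e-05, -4.33830587e-04]), 'joint_efforts': array([-6.33446507e-04, -6.01340246e+01, -2.33446115e+01,  7.82935624e-02,
        2.68652500e-02, -4.56655982e-05]), 'position': array([ 0.53462366, -0.18724835,  0.02802696]), 'orientation': array([7.69780337e-02, 9.96982607e-01, 9.97858357e-03, 7.01530562e-04]), 'wrist_force': array([ 0.15996646,  0.47435873, -0.19403398]), 'ft_torque': array([-0.05496351,  0.06580327, -0.00044163]), 'grip_force': 0.0, 'gripper_width': 0.03491621598722826}
```

```bash
python3 - <<'E'
from h import *
from workcell import bot,get_obs,vision
sd,sp=pickle.load(open("fit.pkl","rb"))
o=get_obs();Rt=R.from_quat(o["orientation"]).as_matrix()
c=vision.read_camera("side");w=vision.read_camera("wrist");print(w["view"]-0)
Ps=[o["position"]+Rt@[0,sy*.0175,dz] for sy in(-1,1) for dz in(0,.017)]
fr=frame(*sp[:3],0.001);box=topts(fr,[(-60,40,3),(60,40,3),(60,-40,3),(-60,-40,3),(-60,40,3)])
out=[]
for cam,(x0,y0,W,Hh),k in((c,(310,175,80,100),5),(w,(200,50,240,300),1.667)):
    a=cv2.resize(cam["frame"][y0:y0+Hh,x0:x0+W,::-1],(400,500),interpolation=cv2.INTER_CUBIC)
    f=lambda P:((proj(cam,P)-[x0,y0]+.5)*k).round().astype(int)
    cv2.polylines(a,[f(box)],False,(0,200,0),1)
    for i,p in enumerate(f(Ps)): cv2.circle(a,tuple(map(int,p)),3,(0,0,255) if i%2 else (255,0,0),-1)
    out.append(a)
cv2.imwrite("pics/chk2.png",np.hstack(out))
v=pickle.load(open("c1.pkl","rb"))
# free-height refit
PP=[(-60,40,3),(60,40,3),(60,-40,3),(-60,-40,3)];xp=np.array([(180,49),(325,36),(331,134),(194,146)])
r=lambda s:(proj(v["plate"],topts(frame(*s),PP))-xp).ravel()
print(least_squares(r,[.535,-.188,1.417,0],x_scale=[.01,.01,.1,.01]).x, tz(.535,-.188))
E
```

```text
[[ 0.1536141   0.9879271   0.02006856  0.1014077 ]
 [ 0.94541339 -0.15284996  0.28780272 -0.51729243]
 [ 0.28739559 -0.02523747 -0.95747942  0.04233267]
 [ 0.          0.          0.          1.        ]]
[ 0.53439911 -0.18762682  1.41653683 -0.00181564] 0.04221978
```

View pics/chk2.png

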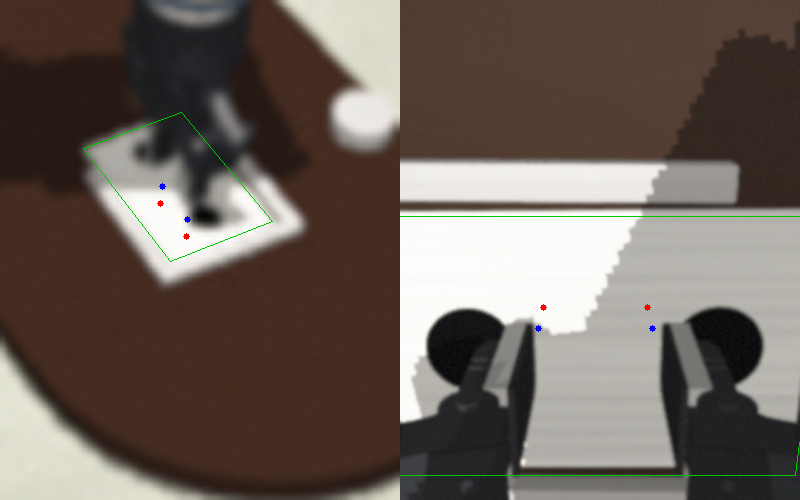

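Measured in the wrist image, the tips stand about 20 mm behind the TCP (pad ends at (517,322) and (675,322)). That puts them just above the plate, with nothing touching yet. Keep lowering under force control.

```bash
python3 - <<'E'
from h import *
from workcell import bot,get_obs
x,y,h=np.load("st.npy");f0=np.load("f0.npy")
H=lambda h:np.array([x,y,tz(x,y)])+n*h
while h>-.026:
    f=(get_obs()["wrist_force"]-f0)@n
    if f>1.5:
        f=(fz(3)-f0)@n;print(round(h,4),f.round(2),get_obs()["time_s"])
        if f>11: break
    h-=.0006 if f<1.5 else .0002
    bot.servo_line(H(h),velocity=.02)
o=get_obs();print(h,fz()-f0,o["position"],o["time_s"],o["grip_force"],o["gripper_width"]); np.save("st.npy",[x,y,h])
E
```

```text
-0.0172 6.14 29.2333
-0.0174 8.02 29.5333
-0.0176 9.71 29.8333
-0.0178 11.32 30.1333
-0.01779999999999999 [-1.56814074  0.11783521 11.42428148] [ 0.53549899 -0.18744685  0.02552615] 30.1333 5.639423184329644 0.03527003514264858
```

Contact at 11 N. Drag it out along the rest axis, then turn onto the dock axis.

```bash
cat >>h.py <<'E'
def drag(way,h,F,v=.06,stop=None,ds=.012):
    """way: list of (x,y,a) plate poses, first = present; regulates press force F"""
    from workcell import bot,get_obs
    f0=np.load("f0.npy");log=[]
    for A,B in zip(way,way[1:]):
        A,B=np.array(A),np.array(B);m=max(1,int(np.ceil(np.linalg.norm((B-A)[:2])/ds)))
        for i in range(1,m+1):
            s=A+(B-A)*i/m
            bot.servo_line(np.array([s[0],s[1],tz(s[0],s[1])])+n*h,quat(s[2]),velocity=v)
            w=get_obs()["wrist_force"]-f0;f=w@n
            log.append((*s.round(4),round(h*1000,2),*w.round(1)))
            if f>25: h+=.0008
            h+=np.clip((f-F)/8500*.7,-.0005,.0005)
            if stop and stop(w,s): np.save("st.npy",[*s[:2],h]);np.save("a.npy",s[2]);return s,h,log
    np.save("st.npy",[*s[:2],h]);np.save("a.npy",s[2]);return s,h,log
E
python3 - <<'E'
from h import *
from workcell import bot,get_obs,vision
sd,sp=pickle.load(open("fit.pkl","rb"));x,y,h=np.load("st.npy")
a=sp[2];b=sd[2];U=lambda t:np.array([np.cos(t),np.sin(t)])
P1=np.array([x,y])+.1*U(a);P2=sd[:2]-.105*U(b)
s,h,log=drag([(x,y,a),(x,y+.0001,a),(x,y+.0002,a),(*P1,a),(*P2,b)],h,13)
for l in log: print(*l)
o=get_obs();print(o["position"],o["time_s"])
c=vision.read_camera("wrist");t=vision.read_camera("top");pickle.dump((c,t),open("c2.pkl","wb"))
k=cv2.resize(t["frame"][125:215,215:365,::-1],(800,480),interpolation=cv2.INTER_CUBIC)
cv2.imwrite("pics/pre.png",np.vstack([cv2.resize(c["frame"][0:300,:,::-1],(640,300)),cv2.resize(k,(640,300))]))
E
```

```text
0.5346 -0.1874 1.4167 -17.8 -1.6 -1.0 10.7
0.5346 -0.1873 1.4167 -17.99 -2.2 -1.1 13.2
0.5363 -0.1764 1.4167 -17.97 -0.2 1.0 11.6
0.538 -0.1654 1.4167 -18.08 1.2 2.7 14.0
0.5397 -0.1545 1.4167 -18.01 0.4 2.6 14.4
0.5414 -0.1435 1.4167 -17.9 -0.2 1.5 12.8
0.5431 -0.1325 1.4167 -17.92 0.7 1.6 14.8
0.5448 -0.1216 1.4167 -17.78 0.0 1.9 15.7
0.5465 -0.1106 1.4167 -17.55 -0.0 1.4 13.3
0.5482 -0.0997 1.4167 -17.54 0.1 2.2 14.0
0.5499 -0.0887 1.4167 -17.46 0.5 1.7 14.3
0.5525 -0.0773 1.3977 -17.35 0.3 0.9 15.4
0.5552 -0.0658 1.3786 -17.15 0.9 1.7 13.4
0.5578 -0.0543 1.3596 -17.12 0.3 0.5 14.6
0.5604 -0.0429 1.3406 -16.99 1.0 0.8 15.2
0.563 -0.0314 1.3215 -16.81 0.1 1.4 13.4
0.5656 -0.02 1.3025 -16.79 1.6 1.6 13.3
0.5682 -0.0085 1.2835 -16.76 0.7 1.7 13.8
0.5708 0.003 1.2644 -16.7 -0.4 1.8 15.3
[0.57333037 0.00375454 0.03129866] 36.5
```

View pics/pre.png

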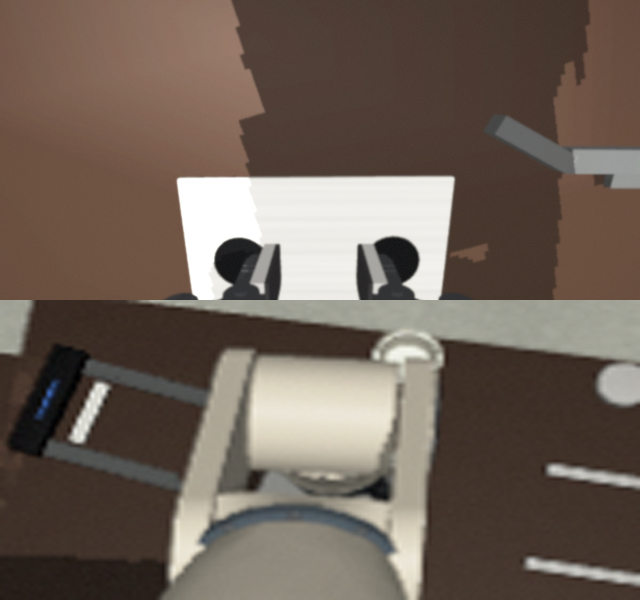

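Plate is out and aligned. The plate's upper corners are at (178,178) and (454,177), and the dock guide's inner bend is at about (564,172). Check the lateral offset numerically.

```bash
python3 - <<'E'
from h import *
sd,sp=pickle.load(open("fit.pkl","rb"));c,t=pickle.load(open("c2.pkl","rb"))
im=cv2.cvtColor(c["frame"],cv2.COLOR_RGB2GRAY).astype(float)
# subpixel edge rows of plate's upper edge, and guide's inner (lower) edge
def edge(col,r0,r1,sgn):
    g=np.diff(im[r0:r1,col-1:col+2].mean(1))*sgn;g=np.clip(g,0,None);i=g.argmax();w=slice(max(i-2,0),i+3)
    return r0+.5+(g[w]*np.arange(len(g))[w]).sum()/g[w].sum()
F=frame(*sd[:3],0)
def D(px,z,dz=.0012):
    P=plane(c,px,F[1]+n*(z+dz),n);return ((P-F[1])@F[0]*1000).round(1)
for col in(200,260,320,380,440): r=edge(col,165,190,1);print("plate",col,r.round(1),D((col,r),.003))
for col in(582,592,600): r=edge(col,160,182,-1);print("guide in",col,r.round(1),D((col,r),.010))
for p in [(178,178),(454,177)]:print(p,D(p,.003))
print("bend",D((565,172),.010),"flare tip",D((487,127),.010),"P2 in dock: x=-105")
print(im[150:195,592].astype(int))
E
```

```text
plate 200 177.0 [-153.4   39.1    4.2]
plate 260 176.7 [-127.8   39.1    4.2]
plate 320 176.5 [-102.3   39.2    4.2]
plate 380 175.8 [-76.8  39.5   4.2]
plate 440 175.7 [-51.1  39.6   4.2]
guide in 582 173.6 [ 5.1 42.2 11.2]
guide in 592 173.7 [ 9.4 42.2 11.2]
guide in 600 173.8 [12.9 42.1 11.2]
(178, 178) [-162.9   38.6    4.2]
(454, 177) [-45.1  39.    4.2]
bend [-2.2 42.8 11.2] flare tip [-37.3  60.7  11.2] P2 in dock: x=-105
[141 152 155 156 155 156 154 156 156 156 155 156 156 155 157 156 157 155
 157 157 157 159 155 140 110  88  84  85  87  87  89  87  89  89  87  87
  87  87  87  87  88  87  88  87  87]
```

Off by only 0.8 mm and 5 mrad. Correct for that while entering, then press harder and seat it.

```bash
python3 - <<'E'
from h import *
from workcell import bot,get_obs
sd,_=pickle.load(open("fit.pkl","rb"));x,y,h=np.load("st.npy");b=sd[2]
U=np.array([np.cos(b),np.sin(b)]);V=np.array([-U[1],U[0]])
Q=lambda d,da=-.005:(*(sd[:2]+d*U+.0008*V),b+da)
s,h,log=drag([(x,y,b),Q(-.09),Q(.025)],h,14,v=.05)
for l in log[::2]: print(*l)
print("--")
s,h,log=drag([Q(.025),Q(.0251),Q(.0252),Q(.0253)],h,19,v=.05)
s,h,l2=drag([Q(.0253),Q(.053)],h,19,v=.02,ds=.003)
for l in log+l2: print(*l,"ax",round(-(np.array(l[4:6])@U),1), "x",round((np.array(l[:2])-sd[:2])@U*1000,1))
o=get_obs();print(o["position"],((o["position"][:2]-sd[:2])@U,(o["position"][:2]-sd[:2])@V),fz()-np.load("f0.npy"),o["time_s"])
E
```

```text
0.5727 0.0102 1.2619 -16.51 -0.1 1.5 14.2
0.578 0.0285 1.2594 -16.54 0.4 1.7 14.8
0.585 0.0504 1.2594 -16.47 0.2 0.8 15.0
0.5919 0.0723 1.2594 -16.25 0.2 2.1 15.1
0.5988 0.0943 1.2594 -16.09 0.1 2.4 15.5
0.6058 0.1162 1.2594 -15.9 0.7 2.5 14.5
--
0.6093 0.1272 1.2594 -15.74 0.8 2.6 14.4 ax -2.7 x 25.1
0.6093 0.1273 1.2594 -16.12 -0.5 1.2 18.5 ax -1.0 x 25.2
0.6093 0.1274 1.2594 -16.16 -0.7 0.1 18.1 ax 0.1 x 25.3
0.6102 0.1301 1.2594 -16.23 -1.2 -0.9 18.6 ax 1.2 x 28.1
0.611 0.1327 1.2594 -16.26 -1.3 -0.3 19.0 ax 0.7 x 30.8
0.6119 0.1354 1.2594 -16.26 -0.4 -1.4 19.1 ax 1.5 x 33.7
0.6127 0.138 1.2594 -16.26 0.0 -1.2 19.8 ax 1.1 x 36.4
0.6135 0.1406 1.2594 -16.19 -0.4 -1.6 18.8 ax 1.6 x 39.1
0.6144 0.1433 1.2594 -16.2 0.1 -4.0 18.9 ax 3.8 x 42.0
0.6152 0.1459 1.2594 -16.2 -1.7 -5.4 20.4 ax 5.7 x 44.7
0.616 0.1486 1.2594 -16.08 -0.8 -5.1 19.6 ax 5.1 x 47.5
0.6169 0.1512 1.2594 -16.02 -0.8 -4.5 20.7 ax 4.5 x 50.2
0.6177 0.1538 1.2594 -15.87 -1.1 -5.1 19.3 ax 5.2 x 53.0
[0.62000394 0.15387826 0.03591349] (np.float64(0.05373026001615616), np.float64(-0.001386757915403103)) [-1.47475599 -4.88339813 18.89369084] 44.7
```

Sliding force is steady at about 5 N, so the stop hasn't been reached. Continue in 1 mm steps until resistance rises, then lift off and measure.

```bash
python3 - <<'E'
from h import *
from workcell import bot,get_obs,vision
sd,_=pickle.load(open("fit.pkl","rb"));x,y,h=np.load("st.npy");b=sd[2]
U=np.array([np.cos(b),np.sin(b)]);V=np.array([-U[1],U[0]])
Q=lambda d,da=-.005:(*(sd[:2]+d*U+.0008*V),b+da)
s,h,l2=drag([Q(.053),Q(.059)],h,19.5,v=.02,ds=.0011,stop=lambda w,s:-(w[:2]@U)>8)
for l in l2: print(*l[3:],"ax",round(-(np.array(l[4:6])@U),1), "x",round((np.array(l[:2])-sd[:2])@U*1000,1))
c=vision.read_camera("wrist");pickle.dump(c,open("c3.pkl","wb"));print(get_obs()["time_s"])
cv2.imwrite("pics/seat.png",c["frame"][:,:,::-1])
# where the plate's -x end / +y edge lie: bright-plate mask rows/cols in image
g=cv2.cvtColor(c["frame"],cv2.COLOR_RGB2GRAY)
for r in (195,205,215,225): print(r,g[r,150:500:6].tolist())
E
```

```text
-15.84 -1.2 -5.8 19.5 ax 5.9 x 54.0
-15.82 -1.1 -4.5 19.5 ax 4.6 x 55.0
-15.82 -1.6 -5.7 19.5 ax 5.9 x 56.0
-15.81 -1.6 -6.1 17.9 ax 6.3 x 57.0
-15.93 -1.5 -6.6 20.6 ax 6.7 x 58.0
-15.82 -2.4 -5.1 19.0 ax 5.6 x 59.0
46.3167
195 [92, 94, 253, 255, 248, 238, 238, 239, 238, 239, 239, 238, 238, 238, 238, 238, 237, 238, 237, 237, 237, 237, 238, 237, 237, 237, 236, 236, 236, 237, 237, 236, 236, 236, 236, 236, 236, 237, 236, 236, 236, 237, 236, 236, 236, 236, 236, 235, 172, 187, 182, 182, 168, 59, 16, 14, 19, 14, 18]
205 [93, 91, 170, 255, 255, 236, 236, 236, 235, 236, 236, 237, 236, 236, 235, 236, 236, 236, 236, 236, 236, 236, 236, 236, 236, 235, 236, 236, 236, 236, 235, 236, 236, 236, 236, 237, 237, 236, 236, 237, 237, 237, 237, 237, 236, 236, 237, 228, 162, 233, 232, 232, 234, 136, 16, 16, 18, 17, 24]
215 [93, 93, 98, 255, 255, 255, 255, 239, 239, 239, 239, 238, 238, 238, 238, 237, 238, 238, 237, 238, 237, 237, 238, 237, 237, 237, 238, 237, 236, 236, 236, 236, 237, 237, 236, 236, 237, 237, 236, 237, 236, 236, 237, 237, 237, 238, 237, 205, 178, 232, 232, 232, 236, 60, 11, 18, 16, 14, 19]
225 [92, 92, 93, 255, 255, 255, 255, 251, 239, 239, 239, 239, 239, 239, 239, 238, 238, 238, 238, 239, 238, 239, 238, 238, 238, 239, 238, 238, 238, 238, 238, 238, 238, 238, 238, 238, 238, 237, 237, 237, 237, 238, 236, 237, 236, 236, 237, 220, 228, 255, 255, 243, 236, 28, 15, 16, 11, 21, 22]
```

```bash
cat >>h.py <<'E'
def prof(c,xs,yd,z,dz,sd):
    F=frame(*sd[:3],0);P=topts(F,[(x,yd,(z+dz*1000)) for x in xs]);q=proj(c,P).astype(np.float32)
    return cv2.remap(cv2.cvtColor(c["frame"],cv2.COLOR_RGB2GRAY),q[:,:1],q[:,1:],cv2.INTER_LINEAR).ravel()
E
python3 - <<'E'
from h import *
sd,_=pickle.load(open("fit.pkl","rb"));c=pickle.load(open("c3.pkl","rb"))
dz=.0022
for yd in(15,20,25,30):
    for rng in((-20,4),(100,130)): xs=np.arange(*rng);print(yd,rng,prof(c,xs,yd,3 if rng[0]<0 else 10,dz,sd).tolist())
xs=np.arange(8,32)
for yd in(37,39,41):print("lip",yd,prof(c,xs,yd,10,dz,sd).tolist())
F=frame(*sd[:3],0);print(proj(c,topts(F,[(-8,20,5.2),(112,20,5.2),(112,20,12.2),(20,36,12.2),(128,20,26),(0,42,12.2)])).round(1).tolist())
E
```

```text
15 (-20, 4) [91, 91, 91, 91, 91, 91, 91, 91, 92, 92, 92, 103, 245, 255, 255, 255, 255, 255, 255, 255, 255, 255, 255, 255]
15 (100, 130) [252, 254, 255, 255, 255, 255, 255, 255, 252, 181, 190, 250, 255, 255, 255, 255, 255, 255, 255, 255, 253, 237, 228, 109, 23, 11, 16, 16, 16, 15]
20 (-20, 4) [91, 93, 93, 93, 92, 93, 93, 92, 94, 93, 94, 110, 237, 255, 255, 255, 255, 255, 255, 255, 255, 255, 255, 249]
20 (100, 130) [236, 236, 236, 236, 236, 236, 237, 253, 252, 179, 170, 236, 253, 255, 255, 255, 255, 255, 255, 241, 234, 236, 223, 102, 25, 15, 16, 14, 13, 15]
25 (-20, 4) [92, 92, 93, 93, 93, 93, 93, 92, 93, 91, 93, 109, 249, 255, 255, 255, 255, 255, 255, 255, 243, 239, 239, 239]
25 (100, 130) [237, 237, 237, 238, 237, 237, 237, 237, 208, 158, 159, 205, 232, 232, 232, 233, 233, 233, 232, 233, 234, 236, 226, 107, 23, 12, 15, 18, 16, 17]
30 (-20, 4) [93, 92, 92, 93, 93, 92, 92, 93, 93, 93, 93, 108, 244, 255, 255, 255, 255, 255, 244, 237, 237, 236, 236, 236]
30 (100, 130) [235, 235, 235, 235, 235, 235, 235, 234, 207, 159, 160, 205, 232, 232, 232, 233, 233, 233, 233, 233, 234, 236, 224, 101, 24, 13, 16, 12, 10, 13]
lip 37 [238, 238, 238, 238, 238, 239, 238, 237, 238, 238, 237, 214, 136, 133, 132, 138, 143, 142, 142, 139, 141, 139, 140, 139]
lip 39 [235, 235, 235, 235, 234, 235, 234, 234, 234, 234, 234, 208, 109, 99, 99, 99, 100, 100, 100, 100, 100, 101, 101, 100]
lip 41 [203, 202, 203, 203, 207, 205, 206, 206, 205, 204, 204, 175, 103, 99, 99, 98, 99, 99, 99, 100, 100, 100, 100, 99]
[[165.5, 221.1], [434.8, 219.8], [440.2, 225.6], [220.4, 190.5], [493.3, 238.4], [170.2, 176.5]]
```

Referenced to the lip start (true 20 mm, measured 19.4), the plate's rear edge is at about -8.0 mm and the bar's face at about 111.6 mm. The plate is home and the tips are slipping at the stop. Lift off, verify, and hand in.

```bash
python3 - <<'E'
from h import *
from workcell import bot,get_obs,vision,hand_in
sd,_=pickle.load(open("fit.pkl","rb"))
p=get_obs()["position"]
bot.servo_line(p+n*.006,velocity=.01);bot.servo_line(p+n*.05,velocity=.05);bot.dwell(.3)
c=vision.read_camera("wrist");dz=.0022
X=lambda xs,y,z:xs[np.abs(np.diff(prof(c,xs,y,z,dz,sd).astype(float))).argmax()]+.25
for y in(-25,-10,10,25):print("rear",y,X(np.arange(-16,0,.5),y,3),"bar",prof(c,np.arange(105,115),y,10,dz,sd).tolist())
lip=X(np.arange(12,28,.5),39,10),X(np.arange(12,28,.5),-39,10);print("lip",lip,"force",fz()-np.load("f0.npy"),get_obs()["time_s"])
rear=X(np.arange(-16,0,.5),25,3)
if abs(rear+8-(lip[0]-20))<1.6: print(hand_in())
E
```

```text
rear -25 -8.75 bar [102, 171, 200, 195, 158, 134, 163, 192, 197, 197]
rear -10 -8.75 bar [206, 206, 206, 201, 171, 136, 163, 193, 196, 196]
rear 10 -8.75 bar [255, 255, 254, 254, 215, 165, 233, 254, 254, 254]
rear 25 -8.75 bar [203, 205, 205, 199, 162, 132, 163, 197, 222, 239]
lip (np.float64(19.25), np.float64(26.25)) force [ 0.1327802  -0.09499518 -0.25226485] 48.8
the job is handed in; nothing more can be done
None
```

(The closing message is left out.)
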